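# Fill the free bay of the battery charging dock

## Robot

A 7-joint arm with a two-finger parallel gripper is mounted at the origin on the work surface. World frame = base frame: x ahead of the robot, y to its left, z up, the work surface at z = 0. Lengths are in m, angles in rad, forces in N, time in s.
With the tool pointing down it reaches from about 0.4 to 0.9 m from the base axis. Payload 5.6 kg.
Tool frame: the origin (TCP) lies midway between the tips of the shut fingers; the grasp point (between the pads) lies 19 mm behind it; z points along the fingers, y is the line along which they close (so a half turn about z gives the same grasp; the last joint's range is limited). The gripper opens to 92 mm and grips with 3 to 60 N. Pads are 20 mm wide; open, the fingers measure 128 mm over their backs; the gripper's body (75 mm by 189 mm) begins 69 mm behind the grasp point.
Start: joints at [-1.328, 0.468, -0.012, 1.603, 0.006, 1.071, -0.056], TCP at [0.183, 0.624, 0.215] pointing down, gripper open.
Joint ranges: [-2.53, 2.53], [-0.31, 2.02], [-1.57, 1.55], [0.28, 2.44], [-1.29, 4.43], [0.15, 1.84], [-2.92, 2.92]. Speed limits (rad/s): [2.57, 2.57, 3.14, 3.14, 3.14, 3.14, 3.14].

## Interface

Orientations are given as a 3x3 rotation matrix whose columns are the frame's x, y, z axes.
In Python, from station import env, effector, solver, viewer, workorder, search_frame, tip_of gives the robot as it stands. Calls block until the motion is done:
- env.reach(position, orientation): joint-space move of the TCP to a pose.
- env.movel(position, frame=None, rate=0.15): straight line of the TCP; frame=None keeps the orientation; rate is the mean speed in m/s.
- env.goto_joints(angles): joint-space move.
- effector.release() and effector.grasp(squeeze=None): open the fingers fully, or close them until they stop; squeeze is the grip in N (None keeps the last).
- env.pause(seconds).
- solver.inverse_kinematics(position, orientation): joint angles nearest the present ones, or None.
- env.sense(): the state.
- viewer.read_camera(name): name is "scene" or "top" or "wrist"; returns (picture, depth): 400x640x3 uint8, red, green, blue; 400x640 float32, m along the optical axis (not along the pixel's ray), 0 where there is no reading.
- viewer.camera_info(name): a dict with "intrinsics" (3x3 intrinsics, pixels), "eye" and "rotation" of the camera in the world; the wrist camera has in their place "T_tool_cam" (4x4, takes a point from camera to tool coordinates, whose origin is the TCP and whose axes are the flange's). Camera axes: x right, y up, looking along -z (the intrinsics and any distortion apply to the point x, -y, -z); pixel columns grow to the right and rows downward; lengths in m; the calibration is good to about 2 mm. A picture is of the moment at which its call begins: read the wrist's pose just before it. camera_info takes no time and is no camera call.
A pose or a line that the arm cannot do raises env.PlanningError and nothing moves.
- workorder.finish_job(): hands the job in; it is judged then, once.
Trained networks look in the newest picture that a camera, given by its name, has taken for a name from the list of things; names that differ only in an ending like _2 or _b are one class to them, and where a whole thing is asked for, a point or a joint stands for the part that bears it (a point fixed in the world has none). Each returns a list of dicts, best first, with "score" (0 to 1); they miss things now and then, are a little off and sometimes report something else, mostly with a low value. They report only what shows in the picture. A call takes as long as a camera call. They do not tell look-alikes from the thing itself.
- search_frame(camera, name): "at" ([x, y, z] in m, in world coordinates, good to about 4 mm: the middle of the surface that is visible of it).
- tip_of(camera, name): "at" ([x, y, z] in m, in world coordinates, good to about 4 mm: a listed point, or the origin of a listed thing).
The state is a dict: "t": time; "joint_positions": joint angles; "joint_velocities": joint speeds; "tau": joint torques, N m; "ee_pos": TCP position; "tcp_rot": TCP orientation; "wrist_force": force on the tool from outside, world axes, zero at the start; "moment": the same for the moment, N m; "gripper_width": finger opening in m; "grasp_force": force on a finger pad.
Only numpy, scipy, OpenCV 4.12 (cv2) and the standard library are available. Lean on these libraries where they do the work, as an engineer would, in place of code of your own. Each camera call takes 0.05 s, during which the arm holds its last target. There are 200 camera calls.

## Task

One bay of the six-bay charging dock is empty: first put the fingertips down into it and touch its floor to feel that it is clear. Then take the loose blue-topped battery pack and lower it upright into that bay, standing on the bay's floor and turned the same way as the packs beside it, and let go. Leave the red-topped pack, which is faulty, where it stands.

Things in the scene. Friction and masses are not known exactly. Their poses are not given: they have to be found in the camera images.
- dock: Charging dock: black slab 184 (x) x 226 (y) x 21 mm high, fixed on the table at some yaw, with two rows (84 mm apart along x) of three pockets (72 mm apart along y). Five hold fixed packs like the spare, rising 36 mm above the dock's top; any one of the six is empty. Origin: centre of its underside, z up.
- free_bay: The empty bay of the dock: a pocket with a cream floor and two brass dots. Origin: centre of its floor's top surface, 9 mm above the table; the rim around it is 12 mm higher. x is its short side (48 mm wide), y its long side (60 mm), parallel to the dock's axes; z up. The floor is rigid.
- spare_center (a point): Centre (half-way up) of the loose good battery pack: grey block, blue top, 34 (x) x 48 (y) x 48 mm high, about 160 g, upright on the table at some yaw; z up. In the bay it goes 12 mm below the dock's top, so grip it across x (34 mm) in its upper part, about 12 mm above the centre, for the fingertips to clear the dock.
- dud_center (a point): Centre of the loose faulty pack: the same block with a red top, standing upright on the table. To be left where it is.
Mind the look-alikes: they are no part of the job. Leave any yellow look-alike of the part that bears spare_center alone.

How it is judged:
On the way, in this order (a step that is already met when the one before it is completed fails the run):
1. the fingers touch the floor of the empty bay (contact force between the fingers and free_bay above 0.5 N).
2. the blue-topped pack is lowered into the empty bay in the gripper, to within 15 mm of its floor (horizontal distance between spare_center and free_bay below 0.015 m and z of spare_center in the frame of free_bay below 0.039 m and contact force between the fingers and spare above 0.5 N).
At the end, for the whole second after the job is handed in: The blue-topped pack rests in the bay that was empty: centre within 13 mm of the bay's centre seen from above and 19 to 29 mm above its floor, upright within 9.7 degrees, x axis within 20 degrees of the bay's (either way round). The red-topped pack is within 30 mm of its start (horizontal distance between spare_center and free_bay below 0.013 m and z of spare_center in the frame of free_bay between 0.019 and 0.029 m and angle between spare_center's own z axis and vertical below 0.17 rad and angle between the x axis of spare_center and the x axis of free_bay, either way round below 0.35 rad and linear speed of spare below 0.02 m/s and distance of dud_center from where it was at the start of the episode below 0.03 m); the robot touches nothing.
It fails at once if the red-topped pack is moved more than 30 mm (distance of dud_center from where it was at the start of the episode above 0.03 m).
It also fails if it takes over 48 s, if anything falls off the work surface, if the arm or the gripper's body presses on something with over 40 N, if the wrist force passes 120 N, or if a joint passes its speed limit or range.

## Working session

There is one attempt and no reset: what is moved stays moved. The work goes in short steps, each a Python script; the robot and the scene stay as the last script left them, time stands still between calls to the robot, and variables do not carry over. Pictures are saved under pics/ and viewed, at most 10 in all, crops included, and the job is handed in when it is done.

```bash
mkdir -p pics
python3 - <<'E'
from station import *
import cv2,numpy as np
for c in ("top","scene"):
    p,d=viewer.read_camera(c); cv2.imwrite(f"pics/{c}0.png",p[...,::-1]); np.savez(f"{c}0.npz",p=p,d=d)
    print({k:np.round(v,3).tolist() if not isinstance(v,str) else v for k,v in viewer.camera_info(c).items()})
    for n in ("dock","free_bay","spare_center","dud_center"):
        for r in tip_of(c,n)[:4]: print(c,n,np.round(r["at"],3),round(r["score"],2))
E
```

```text
{'intrinsics': [[398.993, 0.0, 322.913], [0.0, 398.993, 201.014], [0.0, 0.0, 1.0]], 'eye': [0.387, -0.041, 0.766], 'rotation': [[-0.02, 0.987, -0.159], [-1.0, -0.02, 0.0], [-0.003, 0.159, 0.987]]}
top dock [ 0.599  0.115 -0.005] 0.97
top free_bay [0.555 0.041 0.009] 0.94
top spare_center [ 0.495 -0.32   0.022] 0.86
top spare_center [ 0.477 -0.147  0.022] 0.83
top spare_center [ 0.496 -0.236  0.022] 0.8
top spare_center [ 0.396 -0.249  0.021] 0.57
top dud_center [ 0.628 -0.284  0.022] 0.78
{'intrinsics': [[382.383, 0.0, 316.1], [0.0, 382.383, 201.241], [0.0, 0.0, 1.0]], 'eye': [0.808, -0.411, 0.704], 'rotation': [[0.787, -0.505, 0.356], [0.618, 0.648, -0.445], [-0.006, 0.57, 0.822]]}
scene dock [0.597 0.113 0.   ] 0.71
scene free_bay [0.556 0.039 0.01 ] 0.56
scene spare_center [ 0.477 -0.138  0.021] 0.9
scene spare_center [ 0.39  -0.246  0.022] 0.78
scene spare_center [ 0.5   -0.326  0.022] 0.71
scene spare_center [ 0.495 -0.236  0.024] 0.59
scene dud_center [ 0.631 -0.29   0.022] 0.69
```

View pics/top0.png

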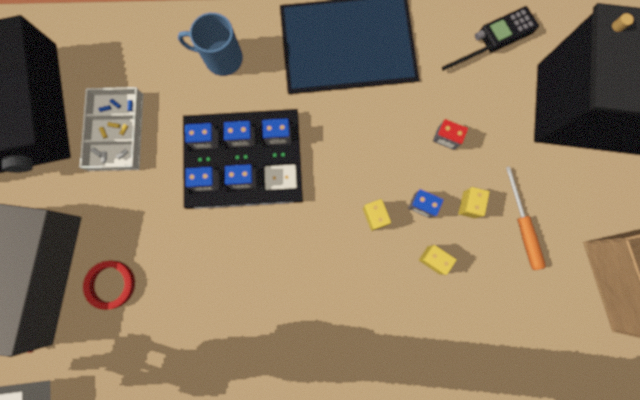

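The top view shows the empty bay (cream) at (281,177), the loose blue pack at (428,203), the dud at (452,133), and yellow look-alikes at (377,214), (476,202) and (440,260). Next I'll get the yaws from the blue top faces.

```bash
cat > h.py <<'E'
from station import *
import cv2,numpy as np
def cloud(p,d,K,R,e):
    v,u=np.mgrid[:p.shape[0],:p.shape[1]]
    c=np.stack([(u-K[0,2])/K[0,0]*d,-(v-K[1,2])/K[1,1]*d,-d],-1)
    return c@np.array(R).T+np.array(e)
def blobs(mask,W,zmin,zmax,amin):
    m=(mask&(W[...,2]>zmin)&(W[...,2]<zmax)).astype(np.uint8)
    m=cv2.morphologyEx(m,cv2.MORPH_CLOSE,np.ones((5,5)))
    n,l,s,_=cv2.connectedComponentsWithStats(m)
    out=[]
    for i in range(1,n):
        if s[i,4]<amin: continue
        P=W[(l==i)&(W[...,2]>zmin)&(W[...,2]<zmax)]
        (cx,cy),(w,h),a=cv2.minAreaRect((P[:,:2]*1000).astype(np.float32))
        if w>h: w,h,a=h,w,a+90   # a: direction of short side (pack x)
        out.append((cx/1000,cy/1000,np.median(P[:,2]),w,h,(a+90)%180-90,s[i,4]))
    return out
def colours(p):
    h=cv2.cvtColor(p,cv2.COLOR_RGB2HSV); H,S,V=h[...,0],h[...,1],h[...,2]
    return dict(blue=(H>105)&(H<130)&(S>150)&(V>60), red=((H<8)|(H>172))&(S>150)&(V>60), yellow=(H>20)&(H<35)&(S>120)&(V>100))
E
python3 - <<'E'
from h import *
for c in ("top","scene"):
    f=np.load(c+"0.npz"); i=viewer.camera_info(c)
    W=cloud(f["p"],f["d"],np.array(i["intrinsics"]),i["rotation"],i["eye"])
    for n,m in colours(f["p"]).items():
        for b in blobs(m,W,.04,.07,120): print(c,n,np.round(b,3))
    if c=="top":
        h=f["p"]; m=(W[...,2]>.005)&(W[...,2]<.015)&(h.min(2)>130)
        for b in blobs(m,W,.003,.017,100): print("cream",np.round(b,3))
E
```

```text
top blue [6.4000e-01 4.5000e-02 5.7000e-02 3.4159e+01 4.8246e+01 1.7370e+00
 4.0200e+02]
top blue [6.3700e-01 1.1600e-01 5.7000e-02 3.3454e+01 4.7499e+01 1.0330e+00
 3.9400e+02]
top blue [6.3500e-01 1.8800e-01 5.7000e-02 3.4315e+01 4.8079e+01 2.3500e+00
 4.0100e+02]
top blue [5.5300e-01 1.1300e-01 5.7000e-02 3.4469e+01 4.7664e+01 1.2170e+00
 4.0900e+02]
top blue [5.5100e-01 1.8600e-01 5.7000e-02 3.4039e+01 4.8786e+01 2.2010e+00
 4.2500e+02]
top blue [ 4.9700e-01 -2.3100e-01  4.8000e-02  3.1940e+01  4.5691e+01 -2.5349e+01
  3.5600e+02]
top red [ 6.3100e-01 -2.8700e-01  4.8000e-02  3.4017e+01  4.7480e+01 -2.4838e+01
  4.3600e+02]
top yellow [ 4.9700e-01 -3.2200e-01  4.8000e-02  3.3928e+01  4.8304e+01  7.4587e+01
  5.1900e+02]
top yellow [ 4.7700e-01 -1.3900e-01  4.8000e-02  3.3958e+01  4.7751e+01 -7.0656e+01
  4.9700e+02]
top yellow [ 3.9200e-01 -2.4700e-01  4.8000e-02  3.4042e+01  4.8536e+01 -3.5856e+01
  5.3400e+02]
cream [7.0700e-01 3.7500e-01 5.0000e-03 2.2852e+01 8.0649e+01 2.2620e+00
 1.3200e+02]
cream [ 6.25000e-01  3.86000e-01  5.00000e-03  6.71420e+01  1.03807e+02
 -3.25750e+0
[... 444 characters left out ...]
1.2260e+00
 2.4300e+02]
scene blue [6.3900e-01 1.1500e-01 5.6000e-02 3.3799e+01 4.8260e+01 1.3870e+00
 2.8900e+02]
scene blue [6.4200e-01 4.4000e-02 5.6000e-02 3.4003e+01 4.9548e+01 1.8430e+00
 3.2500e+02]
scene blue [ 4.9800e-01 -2.3300e-01  4.7000e-02  3.2467e+01  4.5138e+01 -2.6640e+01
  3.4900e+02]
scene red [ 6.3300e-01 -2.8900e-01  4.7000e-02  3.4343e+01  4.7423e+01 -2.5032e+01
  5.5700e+02]
scene yellow [ 4.8000e-01 -1.4100e-01  4.7000e-02  3.4473e+01  4.8420e+01 -7.1038e+01
  3.6900e+02]
scene yellow [ 3.9500e-01 -2.4900e-01  4.7000e-02  3.4392e+01  4.7845e+01 -3.6267e+01
  3.9600e+02]
scene yellow [ 4.9900e-01 -3.2400e-01  4.7000e-02  3.3829e+01  4.9031e+01  7.4101e+01
  4.9600e+02]
```

```bash
cat >> h.py <<'E'
def down(deg):
    """tool pointing down, closing line along world angle deg; half turn chosen for the smallest |q7|"""
    a=np.radians(deg); y=np.array([np.cos(a),np.sin(a),0]); z=np.array([0,0,-1.])
    return np.stack([np.cross(y,z),y,z],1)
def best(pos,deg):
    c=[]
    for d in (deg,deg+180):
        q=solver.inverse_kinematics(pos,down(d))
        if q is not None: c.append((np.max(np.abs(np.array(q)-env.sense()["joint_positions"])),d))
    return down(min(c)[1])
BAY=np.array([.5565,.0415]); YAW=1.8; SP=np.array([.4975,-.232]); SY=-26
E
python3 - <<'E'
from h import *
f=np.load("top0.npz"); i=viewer.camera_info("top")
W=cloud(f["p"],f["d"],np.array(i["intrinsics"]),i["rotation"],i["eye"])
for n,s in dict(left=np.s_[:360,:80],right=np.s_[:200,530:],mid=np.s_[:300,80:530],rb=np.s_[220:,580:]).items(): print(n,np.round(np.percentile(W[s][...,2],[50,90,99.5]),3))
for p,d in (((*BAY,.1),YAW+90),((*BAY,.3),YAW+90),((*SP,.017),SY),((*SP,.25),SY),((*BAY,.03),YAW)):
    for k in (0,180):
        q=solver.inverse_kinematics(np.array(p),down(d+k)); print(p,d+k,None if q is None else np.round(q,2))
E
```

```text
left [0.055 0.109 0.113]
right [0.059 0.191 0.212]
mid [0.001 0.021 0.095]
rb [0.001 0.079 0.112]
(np.float64(0.5565), np.float64(0.0415), 0.1) 91.8 [-0.37  0.47  0.3   1.94 -0.19  0.76  1.64]
(np.float64(0.5565), np.float64(0.0415), 0.1) 271.8 [-0.7   0.55  0.73  1.96 -0.5   0.82 -1.23]
(np.float64(0.5565), np.float64(0.0415), 0.3) 91.8 [-0.54  0.24  0.49  1.76 -0.12  1.17  1.58]
(np.float64(0.5565), np.float64(0.0415), 0.3) 271.8 [-0.84  0.29  0.87  1.77 -0.24  1.19 -1.44]
(np.float64(0.4975), np.float64(-0.232), 0.017) -26 [-0.19  0.71  0.75  2.01 -0.74  0.72  0.57]
(np.float64(0.4975), np.float64(-0.232), 0.017) 154 [-0.5   1.15  1.33  2.02 -1.27  1.19 -2.18]
(np.float64(0.4975), np.float64(-0.232), 0.25) -26 [-0.35  0.34  0.91  1.86 -0.3   1.09  0.22]
(np.float64(0.4975), np.float64(-0.232), 0.25) 154 [-0.6   0.57  1.36  1.87 -0.6   1.21 -2.63]
(np.float64(0.5565), np.float64(0.0415), 0.03) 1.8 [-0.51  0.61  0.48  1.97 -0.45  0.66  0.29]
(np.float64(0.5565), np.float64(0.0415), 0.03) 181.8 [-1.    1.12  1.33  2.   -1.23  1.19 -2.24]
```

View pics/scene0.png

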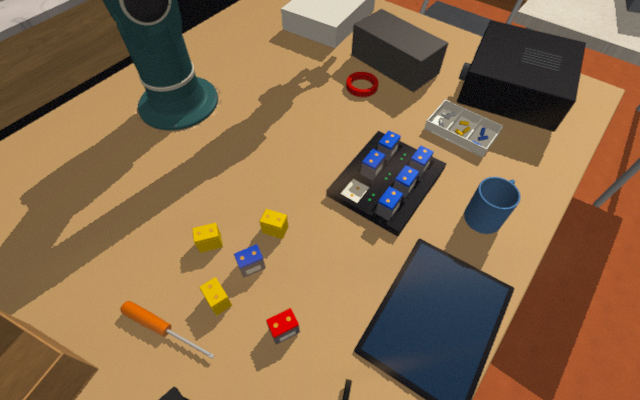

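The scene view agrees: cream bay at (355,190), blue spare at (249,260), dud at (283,323). I'll swing the base with the arm raised, then do a guarded touch.

Run:
```python
from h import *
q=np.array(env.sense()["joint_positions"]); q[0]=-np.arctan2(BAY[1],BAY[0]); env.goto_joints(q)
effector.grasp(10)
p=np.array([*BAY,.11]); R=best(p,YAW+90); env.reach(p,R)
s=env.sense(); print(s["t"],s["gripper_width"],np.round(s["joint_positions"],2),np.round(s["ee_pos"],4))
pic,d=viewer.read_camera("wrist"); cv2.imwrite("pics/w1.png",pic[...,::-1])
env.movel([*BAY,.025]); env.movel([*BAY,.014],rate=.05)
f0=env.sense()["wrist_force"]; print(np.round(f0,2))
z=.014
while z>.002:
    z-=.001; env.movel([*BAY,z],rate=.03); env.pause(.05); f=env.sense()["wrist_force"]-f0
    if np.linalg.norm(f)>3: break
s=env.sense(); print(z,np.round(f,2),np.round(s["ee_pos"],4),s["t"])
```

```text
5.75 0.0007647066756353158 [ 0.14  0.48 -0.34  1.9   0.21  0.8   1.28] [0.5571 0.0413 0.1103]
[ 0.05 -0.   -0.67]
0.008999999999999998 [-1.25  0.32  5.86] [0.5567 0.0415 0.0094] 8.3833
```

View pics/w1.png

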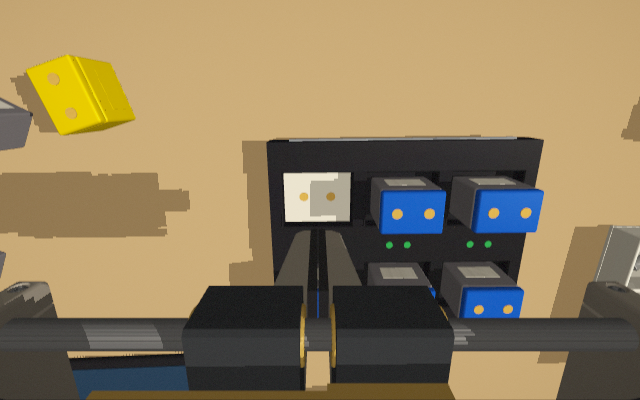

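The wrist view shows the fingers over the cream bay at (317,197). The touch read 5.9 N at z = 9.4 mm, so it is the bay floor. On to the spare.

Run:
```python
from h import *
env.movel([*BAY,.13],rate=.25); effector.release()
p=np.array([*SP,.14]); R=best(p,SY); env.reach(p,R); env.pause(.2)
s=env.sense(); print(s["t"],np.round(s["joint_positions"],2),np.round(s["ee_pos"],4))
pic,d=viewer.read_camera("wrist"); cv2.imwrite("pics/w2.png",pic[...,::-1])
i=viewer.camera_info("wrist"); T=np.eye(4); T[:3,:3]=s["tcp_rot"]; T[:3,3]=s["ee_pos"]; T=T@np.array(i["T_tool_cam"])
W=cloud(pic,d,np.array(i["intrinsics"]),T[:3,:3],T[:3,3])
for n,m in colours(pic).items():
    for b in blobs(m,W,.035,.07,300): print(n,np.round(b,3))
```

```text
11.775 [ 0.25  0.39  0.16  1.93 -0.08  0.83 -0.  ] [ 0.4979 -0.231   0.1399]
blue [ 4.9800e-01 -2.3200e-01  4.9000e-02  3.2971e+01  4.6685e+01 -2.6526e+01
  1.8540e+03]
red [ 6.3100e-01 -2.8800e-01  4.9000e-02  3.4747e+01  4.7384e+01 -2.5131e+01
  2.1040e+03]
yellow [ 4.7800e-01 -1.4000e-01  4.9000e-02  3.3391e+01  4.7970e+01 -7.0512e+01
  2.5230e+03]
yellow [ 4.9700e-01 -3.2300e-01  4.9000e-02  3.4304e+01  4.8022e+01  7.4353e+01
  1.9030e+03]
```

View pics/w2.png

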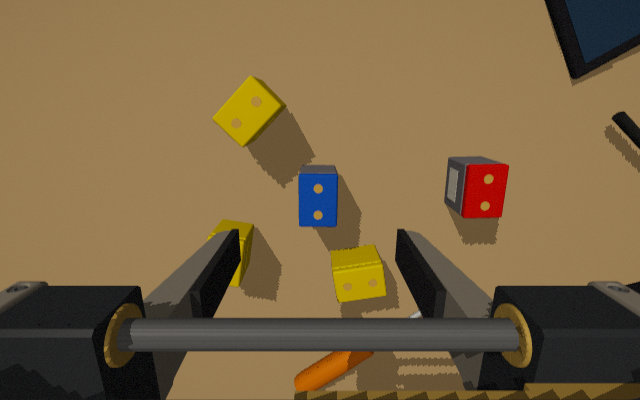

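The wrist view shows the blue pack centred between the fingers at (318,197), with the yellow packs and the dud clear of the finger paths. I'll grasp and carry it over.

Run:
```python
from h import *
P=[.498,-.232]; R=best(np.array([*P,.018]),-26.4)
env.movel([*P,.05],R); env.movel([*P,.018],rate=.06)
effector.grasp(25); env.pause(.2); s=env.sense(); print(s["gripper_width"],s["grasp_force"],s["t"])
env.movel([*P,.16],rate=.2)
a=np.radians(YAW); t=BAY-.0035*np.array([np.cos(a),np.sin(a)]); np.save("t.npy",t)
p=np.array([*t,.16]); env.reach(p,best(p,YAW)); env.movel([*t,.10]); env.pause(.2)
s=env.sense(); print(s["gripper_width"],s["grasp_force"],s["t"],np.round(s["ee_pos"],4),np.round(s["tcp_rot"],3).tolist())
pic,d=viewer.read_camera("wrist"); cv2.imwrite("pics/w3.png",pic[...,::-1])
i=viewer.camera_info("wrist"); T=np.eye(4); T[:3,:3]=s["tcp_rot"]; T[:3,3]=s["ee_pos"]; T=T@np.array(i["T_tool_cam"])
W=cloud(pic,d,np.array(i["intrinsics"]),T[:3,:3],T[:3,3])
for b in blobs(colours(pic)["blue"],W,.045,.16,300): print(np.round(b,3))
```

```text
0.03413540508461047 25.00000275671482 14.3667
0.0339664490257333 24.999948665499687 17.0583 [0.5539 0.0413 0.1012] [[-0.031, 1.0, 0.002], [1.0, 0.031, 0.0], [0.0, 0.002, -1.0]]
[ 5.5200e-01  1.7100e-01  5.8000e-02  2.0485e+01  3.3939e+01 -8.8360e+01
  1.9250e+03]
[ 6.3600e-01  1.7500e-01  5.8000e-02  2.1282e+01  3.4255e+01 -8.8054e+01
  1.9490e+03]
[6.3800e-01 1.1700e-01 5.8000e-02 3.4265e+01 4.7598e+01 2.0130e+00
 3.6460e+03]
[5.5500e-01 1.1300e-01 5.8000e-02 3.4003e+01 4.7800e+01 2.6890e+00
 3.5040e+03]
[6.4100e-01 4.5000e-02 5.8000e-02 3.4308e+01 4.7540e+01 2.4830e+00
 2.8310e+03]
[5.5500e-01 4.1000e-02 1.3200e-01 3.7171e+01 4.7485e+01 1.4570e+00
 5.4820e+03]
```

View pics/w3.png

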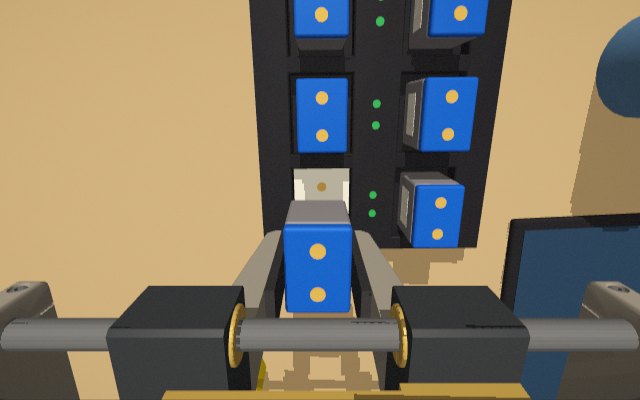

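The pack is held square over the bay: its top is at (318,265), the cream floor shows behind it, and neighbour geometry puts the bay at (0.557, 0.042). Now the guarded lowering.

Run:
```python
from h import *
t=np.load("t.npy"); env.movel([*t,.042],rate=.12); env.movel([*t,.033],rate=.05); env.pause(.1)
f0=env.sense()["wrist_force"]; z=.033
while z>.0245:
    z-=.001; env.movel([*t,z],rate=.03); env.pause(.05); f=env.sense()["wrist_force"]-f0
    if np.linalg.norm(f)>3: break
s=env.sense(); print(z,np.round(f,2),np.round(s["ee_pos"],4),s["gripper_width"],s["t"])
effector.release(); env.pause(.1); print(np.round(env.sense()["wrist_force"]-f0,2),env.sense()["gripper_width"])
env.movel([*t,.16],rate=.12); env.pause(.2)
s=env.sense(); print(s["t"])
pic,d=viewer.read_camera("wrist"); cv2.imwrite("pics/w4.png",pic[...,::-1])
i=viewer.camera_info("wrist"); T=np.eye(4); T[:3,:3]=s["tcp_rot"]; T[:3,3]=s["ee_pos"]; T=T@np.array(i["T_tool_cam"])
W=cloud(pic,d,np.array(i["intrinsics"]),T[:3,:3],T[:3,3])
for b in blobs(colours(pic)["blue"],W,.045,.16,300): print(np.round(b,3))
```

```text
0.025999999999999995 [-2.58 -0.01  8.58] [0.5531 0.0414 0.027 ] 0.03397481470388098 20.275
[-0.37 -0.99  2.53] 0.09216273835582539
22.8
[5.5200e-01 1.7900e-01 5.8000e-02 3.4104e+01 3.6782e+01 2.6510e+00
 2.1220e+03]
[6.3600e-01 1.8200e-01 5.8000e-02 3.4337e+01 3.6329e+01 2.2410e+00
 2.1630e+03]
[6.3800e-01 1.1600e-01 5.8000e-02 3.4345e+01 4.7734e+01 2.8900e+00
 2.2650e+03]
[5.5500e-01 1.1300e-01 5.8000e-02 3.4163e+01 4.7643e+01 2.6100e+00
 2.1840e+03]
[6.4100e-01 4.5000e-02 5.8000e-02 3.3898e+01 4.7677e+01 2.3770e+00
 1.8610e+03]
[5.5300e-01 4.1000e-02 5.8000e-02 3.3319e+01 4.7333e+01 2.7600e+00
 1.7560e+03]
```

View pics/w4.png

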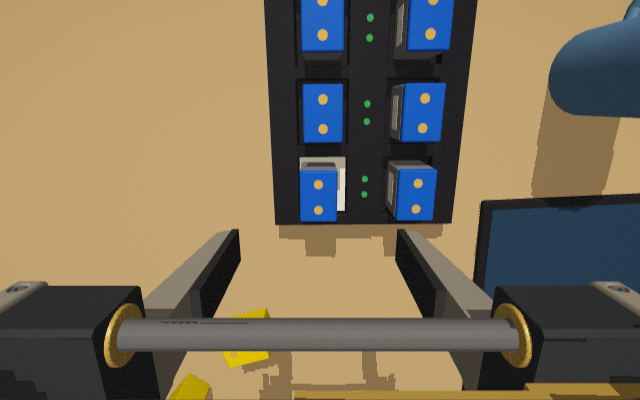

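The wrist view shows the pack standing in the bay at (318,193), level with its neighbours (top at 58 mm), about 4 mm off centre and turned the same way. The gripper is clear, so I'm handing in.

```bash
python3 -c "
from station import *
print(workorder.finish_job())"
```

```text
the job is handed in; nothing more can be done
None
```

I felt the empty bay's floor (5.9 N), then stood the blue-topped pack in the bay about 4 mm off centre and turned like its neighbours; I let go, never went near the red-topped pack, and handed in at about 23 s, though the hand-in gave no verdict.

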